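# Lock the fence energiser's battery cover with a screwdriver

## Robot

A 6-joint arm with a two-finger parallel gripper is mounted at the origin on the work surface. World frame = base frame: x ahead of the robot, y to its left, z up, the work surface at z = 0. Lengths are in mm, angles in rad, forces in N, time in s.
With the tool pointing down it reaches from about 350 to 850 mm from the base axis. Payload 8.1 kg.
Tool frame: the origin (TCP) lies midway between the tips of the shut fingers; the grasp point (between the pads) lies 19 mm behind it; z points along the fingers, y is the line along which they close (so a half turn about z gives the same grasp; the last joint's range is limited). The gripper opens to 93 mm and grips with 3 to 60 N. Pads are 15 mm wide; open, the fingers measure 128 mm over their backs; the gripper's body (75 mm by 188 mm) begins 65 mm behind the grasp point.
Start: joints at [1.215, 0.13, 1.488, -0, 1.523, -0.085], TCP at [160.479, 578.145, 218.635] pointing down, gripper open.
Joint ranges: [-2.96, 2.96], [-0.89, 2.26], [0.02, 2.5], [-1.34, 4.48], [0, 2.73], [-2.66, 2.66]. Speed limits (rad/s): [2.39, 2.39, 2.79, 3.14, 3.14, 3.14].

## Interface

Orientations are given as a unit quaternion [w, x, y, z].
In Python, from rig import * gives the robot as it stands.
- The arm moves only by the tool jog_arm, never from a script. Its argument "series" is a list of rows, each a list of 3 entries, a list of its own where there are three numbers: the opening, from -1 (shut) to 1 (fully open), then the shift along the tool's x, y, z in mm, then the turn about the tool's z in rad. In form: [[jaw, [dx, dy, dz], turn], ...]. A call has 1 to 5 rows; each row shifts and turns the commanded pose from where the row before left it, along the tool's axes as they then stand; what a row does not reach is not made up. A row lasts 1/10 s, in which the tool goes at most 50 mm and 8.59 degrees, less where a joint would pass 70% of its speed; a pose out of reach is approached as far as the arm can. A call with a gripper value outside its range is refused whole. The fingers move at their own pace and stop on an object; the grip force is fixed at half the most. Time passes only in rows, so rows that do not move let the fingers close. It gives the time, the measured TCP pose, the force, the opening and the grip force at its end, in the units of the state.
- sense(): the state, without advancing time (a new reading comes with each control period).
- camera(name): name is "scene" or "top"; returns the picture (480x640x3 uint8, red, green, blue); there is no depth.
- camera_info(name): a dict with "mtx" (3x3 intrinsics, pixels), "extrinsics" (4x4, takes a point from camera to world coordinates). Camera axes: x right, y down, z forward; pixel columns grow to the right and rows downward; lengths in mm; the calibration is good to about 2 mm. A picture is of the moment at which its call begins. camera_info takes no time and is no camera call.
- finish_job(): hands the job in; it is judged then, once.
Trained networks look in the newest picture that a camera, given by its name, has taken for a name from the list of things; names that differ only in an ending like _2 or _b are one class to them, and where a whole thing is asked for, a point or a joint stands for the part that bears it (a point fixed in the world has none). Each returns a list of dicts, best first, with "score" (0 to 1); they miss things now and then, are a little off and sometimes report something else, mostly with a low value. They report only what shows in the picture. A call takes as long as a camera call. They do not tell look-alikes from the thing itself.
- find_in(camera, query): "at" ([x, y, z] in mm, in world coordinates, good to about 4 mm: the middle of the surface that is visible of it).
- tip_of(camera, query): "at" ([x, y, z] in mm, in world coordinates, good to about 4 mm: a listed point, or the origin of a listed thing).
The state is a dict: "time_s": time; "joint_positions": joint angles; "dq": joint speeds; "tau": joint torques, N m; "tool_pos": TCP position; "eef_rot": TCP orientation; "force": force on the tool from outside, world axes, zero at the start; "ft_torque": the same for the moment, N m; "grip_width": opening from 0.0 (shut) to 1.0 (fully open); "finger_force": force on a finger pad.
Only numpy, scipy, OpenCV 4.12 (cv2) and the standard library are available. Lean on these libraries where they do the work, as an engineer would, in place of code of your own. Each camera call takes 0.05 s, during which the arm holds its last target. There are 200 camera calls.

## Task

The battery cover of the fence energiser is back on but its slotted quarter-turn lock screw, down in the round well of the cover, is still open. With the screwdriver that lies on the bench, press the screw down, turn it a quarter turn clockwise and let it spring back up locked; then put the screwdriver bit down in the empty glass jar. Keep the jar standing and leave the other things on the bench where they are.

Things in the scene. Friction and masses are not known exactly. Their poses are not given: they have to be found in the camera images.
- screwdriver: Flat-blade screwdriver, 190 mm, 0.15 kg, loose. Origin: middle of the blade's tip; z along the tool, tip to butt; y along the blade's width. Blade 10 mm (y) x 2.5 mm (x) x 16 mm long; round shank 10 mm thick to z = 80 mm; square wooden handle 28 x 28 mm (sides along x and y) z = 80 to 185 mm; round cap 23 mm wide to 190 mm. Centre of mass near z = 105 mm.
- handle_middle (a point): Point in the screwdriver's handle on its axis, 133 mm from the tip; axes as the screwdriver's. At the start the tool lies flat on the handle, axis 14 mm above the bench, blade width level, bit pointing to the robot's left (+y) within 0.4 rad. It can be stood in the screw well, which holds it up (leaning up to 5 degrees) when let go, to be taken again from above.
- energiser: Fence energiser on its back, fixed: grey case 170 mm (x) x 240 mm (y) x 75 mm high; origin under its centre, z up. On top a black ribbed battery cover (81 mm high) on the -y side, and a panel with rotary switch and two wing-nut terminals (up to 96 mm high) on the +y side. The lock screw is in the cover at x = -35 mm, y = -50 mm.
- well_mouth (a point): Centre of the mouth of the screw well, on the screw's axis, 90.5 mm above the bench: grey eight-sided boss 28 mm across, 11.5 mm proud of the cover; countersunk mouth 20 mm wide narrowing within 4 mm to an upright bore 12.5 mm across. Axes as the energiser's. The screw head is 30 mm down it.
- slot (a point): Middle of the slot's floor, on the screw's axis, 34.5 mm below the well's mouth when the screw is up; z up, y along the slot; moves with the screw. Slot 3.6 mm wide, 4.5 mm deep, edges flared, as long as the bore is wide; at the start along the case's short side (x) within 0.1 rad. The blade has about 0.1 rad of play in it, up to 0.2 under load: turn the driver that much further.
- lock_turn (a joint): Angle of the lock screw, rad: 0 open, 1.57 locked, growing clockwise seen from above; stops at -0.12 and 1.70. Unless pressed down it turns only about 0.2 rad from either end; pressed 3 mm or more it turns freely between them (friction about 0.02 N m).
- lock_push (a joint): How far the screw is pressed down, m: 0 up, 0.007 bottom stop. Spring: 4 N at the top plus 1 N per mm (7 N at 3 mm, 11 N at the stop). Between open and locked a cam keeps it about 3 mm down; past about 1.4 rad it can spring up again.
- jar: Empty clear glass jar, loose, 0.45 kg: 90 mm in diameter, 110 mm high, mouth 76 mm wide inside, floor 6 mm thick. Origin under its centre, z up.
- feed_tin: Bystander: closed steel tin 74 mm in diameter, 105 mm high, origin under its centre. It and the jar stand on the robot's left, one nearer, one farther.
- tick_remover: Bystander: flat yellow plastic tick remover, 120 mm long, 7 mm thick, lying in front of the energiser; origin near its middle, underside.
- cell0: Bystander: spent round battery cell standing on end, 33 mm in diameter, 61 mm high, origin under its centre.
- cell1: Bystander: the other spent cell, same size.
There are look-alikes about, which are no part of the job. What is shaped like the screwdriver but red or yellow is not meant.

How it is judged:
By the outcome, as a careful person would: the job done as asked, in the order asked, and still so for the second after the job is handed in, with the robot touching nothing.
It also fails if it takes over 64 s, if anything falls off the work surface, if the arm or the gripper's body presses on something with over 40 N, if the wrist force passes 120 N, or if a joint passes its speed limit or range.

## Working session

There is one attempt and no reset: what is moved stays moved. The work goes in short steps, Python scripts to look and compute and a tool call to move; the robot and the scene stay as the last step left them, time stands still between calls to the robot, and variables do not carry over. Pictures are saved under pics/ and viewed, at most 10 in all, crops included, and the job is handed in when it is done.

Besides the shell and the picture viewer there is one more tool, called after "Emit:" by a JSON object that holds its "name" and its "arguments". jog_arm: Moves the arm, as the interface text tells. Its arguments: {"type":"object","properties":{"series":{"type":"array","items":{"type":"array"}}},"required":["series"]}

```bash
mkdir -p pics; ls; python3 - <<'E'
from rig import *
import cv2
for c in ("scene","top"):
    im=camera(c); cv2.imwrite(f"pics/{c}0.png",im[:,:,::-1])
    i=camera_info(c); print(c,i["mtx"],i["extrinsics"])
    for q in ("screwdriver","handle_middle","well_mouth","energiser","jar","feed_tin","slot","cell0","tick_remover"):
        print(q,[([round(float(v)) for v in d["at"]],round(float(d["score"]),2)) for d in tip_of(c,q)])
print(sense())
E
```

```text
pics
scene [[597.02803669   0.         313.72166642]
 [  0.         597.02803669 241.79204506]
 [  0.           0.           1.        ]] [[ 5.38680423e-01  4.71863902e-01 -6.97974111e-01  1.34684806e+03]
 [ 8.42264191e-01 -3.21627979e-01  4.32604294e-01 -5.74242976e+02]
 [-2.03576528e-02 -8.20914064e-01 -5.70688764e-01  8.18157656e+02]
 [ 0.00000000e+00  0.00000000e+00  0.00000000e+00  1.00000000e+00]]
screwdriver [([210, 250, 16], 0.81), ([530, -197, 11], 0.64), ([432, -336, 11], 0.58)]
handle_middle [([301, -339, 9], 0.77), ([554, -332, 15], 0.62), ([334, 204, 15], 0.57)]
well_mouth [([594, 40, 93], 0.59), ([461, 341, -3], 0.23)]
energiser [([624, 98, -2], 0.79)]
jar [([591, 330, -1], 0.96)]
feed_tin [([461, 340, -4], 0.79)]
slot []
cell0 [([381, -186, 2], 0.97), ([418, -114, 2], 0.8)]
tick_remover [([422, 44, 0], 0.69)]
top [[446.0384055    0.         319.12493908]
 [  0.         446.0384055  236.95073993]
 [  0.           0.           1.        ]] [[ 1.48874988e-02 -9.94623264e-01  1.02483780e-01  3.52401439e+02]
 [-9.99857809e-01 -1.56204641e-02 -6.35315208e-03 -1.70003537e+01]
[... 581 characters left out ...]
'time_s': 1.0, 'joint_positions': array([ 1.21460755e+00,  1.30424184e-01,  1.48822179e+00,  3.39050692e-06,
        1.52300370e+00, -8.54121878e-02]), 'dq': array([ 0.00087779,  0.00031994,  0.00093998, -0.00051688,  0.00305264,
        0.0010009 ]), 'tau': array([-7.19911513e-04, -5.59758639e+01, -4.92077851e+01,  7.69215776e-02,
        2.22326122e-02,  6.84955853e-05]), 'tool_pos': array([160.46885423, 578.13353232, 218.60878339]), 'eef_rot': array([-7.89596371e-06,  1.34975144e-01,  9.90848984e-01, -2.74459304e-05]), 'force': array([-0.42386602,  0.26012882,  0.1634888 ]), 'ft_torque': array([-0.00348749,  0.03716994, -0.02489231]), 'finger_force': 0.0, 'grip_width': 0.9997275832869384}
```

View pics/top0.png

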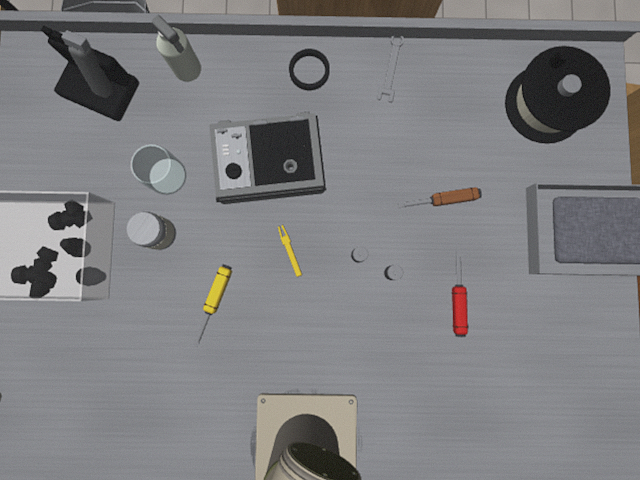

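View pics/scene0.png

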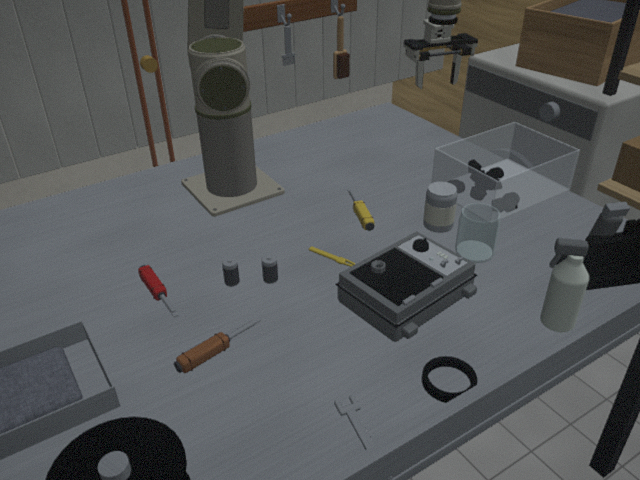

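Top view: the brown screwdriver runs from its tip at about (402,206) to its butt at (482,193). The well is at (291,166), the energiser around (267,158), and the jar and tin are on the left at (158,170) and (150,232). The yellow and red drivers are look-alikes. Next I'll enlarge the parts I need to measure.

```bash
python3 - <<'E'
import cv2,numpy as np
t=cv2.imread("pics/top0.png")
a=cv2.resize(t[175:225,395:495],(800,400),interpolation=cv2.INTER_CUBIC)[:, :]
b=cv2.resize(t[105:207,205:330],None,fx=4,fy=4,interpolation=cv2.INTER_CUBIC)
c=cv2.resize(t[140:190,265:315],(300,300),interpolation=cv2.INTER_CUBIC)
a=cv2.resize(t[180:214,395:495],(600,204),interpolation=cv2.INTER_CUBIC)
o=np.zeros((600,800,3),np.uint8); o[:204,:600]=a; o[192+0:600,:500]=b[:408]; o[300:600,500:]=c; cv2.imwrite("pics/crop0.png",o)
E
```

```text
(no output)
```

View pics/crop0.png

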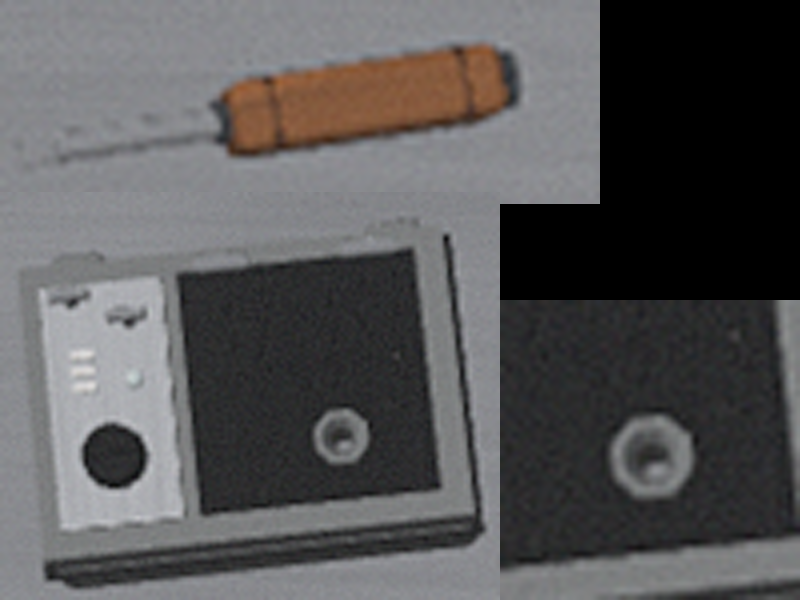

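The crops show the handle running from about px (433.5,200) to (479,192.7), the boss centre at (290.3,166.1), and the cover edges tilted by about 0.1 rad.

```bash
cat > h.py <<'E'
import numpy as np
from rig import *
def ray(c,uv,z):
    i=camera_info(c);K=np.array(i["mtx"]);E=np.array(i["extrinsics"])
    d=E[:3,:3]@np.linalg.solve(K,[uv[0],uv[1],1]);o=E[:3,3]
    return o+d*(z-o[2])/d[2]
def proj(c,p):
    i=camera_info(c);K=np.array(i["mtx"]);E=np.array(i["extrinsics"])
    q=K@np.linalg.inv(E)[:3]@np.append(p,1);return q[:2]/q[2]
E
python3 - <<'E'
from h import *
f=lambda x,y:(395+x/6,180+y/6)
L=ray("top",f(231,120),18);R=ray("top",f(504,76),18);C=ray("top",f(516,77),14);T=ray("top",f(25,163),14)
print("handle",L,R,C,T,np.hypot(*(R-L)[:2]))
g=lambda x,y:(205+x/4,105+(y-192)/4)
P=[ray("top",g(*p),81) for p in ((180,273),(412,250),(440,487),(200,515))]
for a,b in((0,1),(3,2)):
    d=P[a]-P[b];print("y-edge yaw",np.arctan2(-d[0],d[1]))
for a,b in((3,0),(2,1)):
    d=P[b]-P[a];print("x-edge yaw",np.arctan2(d[1],d[0]))
print("well",ray("top",(290.3,166.1),90.5))
for q in("jar","feed_tin","energiser","well_mouth"):
  for c in("scene","top"):
    print(q,c,[np.round(d["at"]) for d in tip_of(c,q)][:1],[np.round(d["at"]) for d in find_in(c,q)][:1])
print(sense()["tool_pos"],sense()["time_s"])
E
```

```text
handle [ 543.74151724 -282.10802982   18.        ] [ 562.39454603 -386.20485755   18.        ] [ 562.92443544 -392.2654277    14.        ] [ 526.67286718 -204.64286296   14.        ] 105.75483452647799
y-edge yaw 0.11996365130296377
y-edge yaw 0.13507799042054294
x-edge yaw 0.11046201151350538
x-edge yaw 0.13127195857275703
well [597.73631125  40.42445079  90.5       ]
jar scene [array([591., 330.,  -1.])] [array([609., 308.,  73.])]
jar top [array([594., 333.,   1.])] [array([597., 338.,  63.])]
feed_tin scene [array([461., 340.,  -4.])] [array([480., 319.,  68.])]
feed_tin top [array([458., 339.,   0.])] [array([458., 325., 106.])]
energiser scene [array([624.,  98.,  -2.])] [array([661.,  63.,  71.])]
energiser top [array([626.,  94.,   1.])] [array([618.,  92.,  77.])]
well_mouth scene [array([594.,  40.,  93.])] [array([659.,  62.,  77.])]
well_mouth top [array([599.,  45.,  84.])] []
[160.48707607 578.10189464 218.60955282] 1.8
```

```bash
cat >> h.py <<'E'
from scipy.spatial.transform import Rotation as Ro
def psi_now(s=None):
    s=s or sense();w,x,y,z=s["eef_rot"];R=Ro.from_quat([x,y,z,w]).as_matrix();return np.arctan2(R[1,1],R[0,1]),R
def plan(target,psi,start=None,psi0=None,step=48):
    """rows (tool-frame shift, turn) to reach target TCP with closing line at psi"""
    p=np.array(sense()["tool_pos"] if start is None else start,float)
    a=psi_now()[0] if psi0 is None else psi0
    t=np.array(target,float);turn=a-psi
    n=int(np.ceil(max(np.linalg.norm(t-p)/step,abs(turn)/.145,1)))
    rows=[]
    for k in range(n):
        w=(t-p)/(n-k);th=round((a-psi)/(n-k),3)
        y=np.array([np.cos(a),np.sin(a),0]);x=np.array([-np.sin(a),np.cos(a),0])
        x=np.cross(y,[0,0,-1]);d=[round(float(v),1) for v in (w@x,w@y,-w[2])]
        p=p+d[0]*x+d[1]*y+np.array([0,0,-d[2]]);a-=th;rows.append([d,th])
    for i in range(0,n,5):print(rows[i:i+5])
    print("end",p.round(1),round(a,3))
    return p,a
E
python3 - <<'E'
from h import *
print(psi_now())
p,a=plan([560.5,-375.6,120],0.177)
plan([560.5,-375.6,14],0.177,p,a,40)
E
```

```text
(np.float64(1.2999873826552437), array([[-9.63554811e-01,  2.67510985e-01,  1.39908447e-05],
       [ 2.67510981e-01,  9.63554805e-01, -1.14298685e-04],
       [-4.40570994e-05, -1.06390343e-04, -9.99999993e-01]]))
[[[-29.1, -36.9, 4.5], np.float64(0.051)], [[-31.0, -35.4, 4.5], np.float64(0.051)], [[-32.7, -33.7, 4.5], np.float64(0.051)], [[-34.4, -32.0, 4.5], np.float64(0.051)], [[-36.0, -30.2, 4.5], np.float64(0.051)]]
[[[-37.5, -28.4, 4.5], np.float64(0.051)], [[-38.9, -26.4, 4.5], np.float64(0.051)], [[-40.2, -24.4, 4.5], np.float64(0.051)], [[-41.4, -22.3, 4.5], np.float64(0.051)], [[-42.4, -20.2, 4.5], np.float64(0.051)]]
[[[-43.4, -18.0, 4.5], np.float64(0.051)], [[-44.3, -15.8, 4.5], np.float64(0.051)], [[-45.0, -13.5, 4.5], np.float64(0.051)], [[-45.7, -11.2, 4.5], np.float64(0.051)], [[-46.2, -8.8, 4.5], np.float64(0.051)]]
[[[-46.6, -6.5, 4.4], np.float64(0.051)], [[-46.8, -4.1, 4.5], np.float64(0.051)], [[-47.0, -1.7, 4.4], np.float64(0.051)], [[-47.0, 0.7, 4.5], np.float64(0.051)], [[-46.9, 3.1, 4.4], np.float64(0.051)]]
[[[-46.7, 5.5, 4.5], np.float64(0.051)], [[-46.3, 7.9, 4.4], np.float64(0.052)]]
end [ 560.5 -375.6  120. ] 0.177
[[[-0.0, 0.0, 35.3], np.float64(-0.0)], [[-0.0, 0.0, 35.4], np.float64(-0.0)], [[-0.0, 0.0, 35.3], np.float64(-0.0)]]
end [ 560.5 -375.6   14. ] 0.177
```

Emit:
{"name": "jog_arm", "arguments": {"series": [[1,[-29,-37,4.5],0.05],[1,[-31,-35,4.5],0.05],[1,[-33,-34,4.5],0.05],[1,[-34,-32,4.5],0.05],[1,[-36,-30,4.5],0.05]]}}

```text
time_s: 2.3
tool_pos: [252.1, 360.4, 196.0]
eef_rot: [0.0, 0.258, 0.966, 0.0]
force: [0.4, 0.5, 0.5]
grip_width: 1.0
finger_force: 0.0
```

Emit:
{"name": "jog_arm", "arguments": {"series": [[1,[-37.5,-28,4.5],0.05],[1,[-39,-26,4.5],0.05],[1,[-40,-24,4.5],0.05],[1,[-41,-22,4.5],0.05],[1,[-42,-20,4.5],0.05]]}}

```text
time_s: 2.8
tool_pos: [345.0, 146.1, 173.9]
eef_rot: [0.001, 0.377, 0.926, 0.0]
force: [2.1, 0.2, 0.9]
grip_width: 0.999
finger_force: 0.0
```

Emit:
{"name": "jog_arm", "arguments": {"series": [[1,[-43,-18,4.5],0.05],[1,[-44,-16,4.5],0.05],[1,[-45,-13.5,4.5],0.05],[1,[-46,-11,4.5],0.05],[1,[-46,-9,4.5],0.05]]}}

```text
time_s: 3.3
tool_pos: [438.0, -69.8, 151.3]
eef_rot: [0.001, 0.49, 0.872, 0.0]
force: [0.3, 0.1, 0.5]
grip_width: 1.003
finger_force: 0.0
```

Emit:
{"name": "jog_arm", "arguments": {"series": [[1,[-46.5,-6.5,4.5],0.05],[1,[-47,-4,4.5],0.05],[1,[-47,-2,4.5],0.05],[1,[-47,0.5,4.5],0.05],[1,[-47,3,4.5],0.05]]}}

```text
time_s: 3.8
tool_pos: [532.0, -285.3, 128.4]
eef_rot: [0.0, 0.594, 0.804, 0.0]
force: [1.4, -0.1, 0.2]
grip_width: 1.001
finger_force: 0.0
```

```bash
python3 - <<'E'
from h import *
s=sense();print(s["time_s"],s["tool_pos"],psi_now()[0])
plan([560.5,-375.6,60],0.177)
E
```

```text
3.8 [ 532.04154035 -285.30100208  128.3691098 ] 0.2975533796430161
[[[-31.6, 0.2, 22.8], np.float64(0.04)], [[-31.5, 1.5, 22.8], np.float64(0.04)], [[-31.4, 2.8, 22.8], np.float64(0.041)]]
end [ 560.5 -375.6   60. ] 0.177
```

Emit:
{"name": "jog_arm", "arguments": {"series": [[1,[-31.5,0,23],0.04],[1,[-31.5,1.5,23],0.04],[1,[-31.5,3,23],0.04],[1,[0,0,25],0],[1,[0,0,20],0]]}}

```text
time_s: 4.3
tool_pos: [559.6, -374.3, 12.5]
eef_rot: [-0.001, 0.641, 0.767, -0.0]
force: [-0.3, -0.2, -0.3]
grip_width: 0.999
finger_force: 0.0
```

Emit:
{"name": "jog_arm", "arguments": {"series": [[1,[0,0,9],0],[-1,[0,0,0],0],[-1,[0,0,0],0],[-1,[0,0,0],0],[-1,[0,0,0],0]]}}

```text
time_s: 4.8
tool_pos: [561.2, -374.0, 7.4]
eef_rot: [0.001, 0.641, 0.768, 0.0]
force: [0.3, -0.4, 0.1]
grip_width: 0.703
finger_force: 0.0
```

```bash
python3 - <<'E'
from h import *
import cv2
s=sense();print(s["time_s"],s["tool_pos"],psi_now()[0],s["grip_width"],s["finger_force"])
a=camera("top");b=camera("scene")
o=np.zeros((320,800,3),np.uint8)
o[:,:400]=cv2.resize(a[160:240,390:490],(400,320));o[:,400:]=cv2.resize(b[280:400,150:300],(400,320))
cv2.imwrite("pics/g1.png",o[:,:,::-1])
E
```

```text
4.8 [ 561.17227093 -373.99494479    7.41495318] 0.18030995962112328 0.7033581828242055 0.0
```

View pics/g1.png

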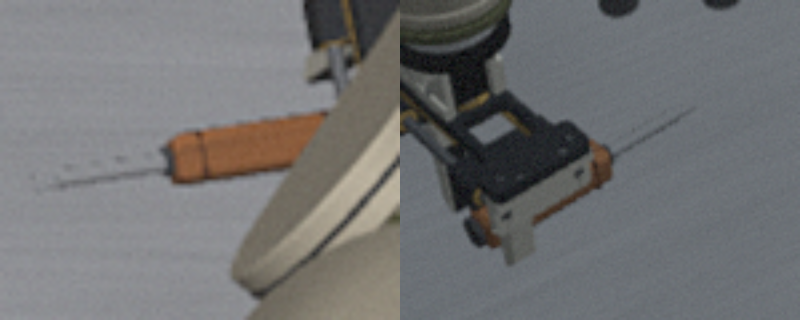

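The fingers straddle the handle near the butt, with the finger about 10 mm from the cap, and they are still closing. I'll finish the grip and lift.

Emit:
{"name": "jog_arm", "arguments": {"series": [[-1,[0,0,4],0],[-1,[0,0,0],0],[-1,[0,0,0],0],[-1,[0,0,0],0],[-1,[0,0,0],0]]}}

```text
time_s: 5.4
tool_pos: [560.1, -373.4, 1.5]
eef_rot: [-0.0, 0.641, 0.768, 0.0]
force: [-0.1, 0.4, -1.3]
grip_width: 0.297
finger_force: 29.9
```

Emit:
{"name": "jog_arm", "arguments": {"series": [[-1,[0,0,0],0],[-1,[0,0,0],0],[-1,[0,0,-20],0],[-1,[0,0,-40],0],[-1,[0,0,-40],0]]}}

```text
time_s: 5.9
tool_pos: [559.1, -372.7, 101.2]
eef_rot: [-0.002, 0.641, 0.768, -0.0]
force: [1.0, 0.3, -2.0]
grip_width: 0.301
finger_force: 29.9
```

Emit:
{"name": "jog_arm", "arguments": {"series": [[-1,[0,0,-50],0],[-1,[0,0,-50],0],[-1,[0,0,-20],0],[-1,[0,0,0],0],[-1,[0,0,0],0]]}}

```text
time_s: 6.4
tool_pos: [560.0, -373.3, 220.5]
eef_rot: [-0.0, 0.641, 0.768, -0.0]
force: [0.5, 0.4, -1.8]
grip_width: 0.297
finger_force: 29.9
```

```bash
python3 - <<'E'
from h import *
import cv2
s=sense();print(s["time_s"],s["tool_pos"],psi_now()[0],s["grip_width"],s["finger_force"],s["ft_torque"])
a=camera("top");b=camera("scene")
o=np.zeros((400,800,3),np.uint8)
o[:,:400]=cv2.resize(a[140:260,380:500],(400,400));o[:,400:]=cv2.resize(b[200:400,100:300],(400,400))
cv2.imwrite("pics/g2.png",o[:,:,::-1])
E
```

```text
6.4 [ 559.95384787 -373.33501403  220.53633022] 0.17999015125270745 0.29652628678325527 29.908401668071747 [-0.19947407  0.09396525 -0.071195  ]
```

View pics/g2.png

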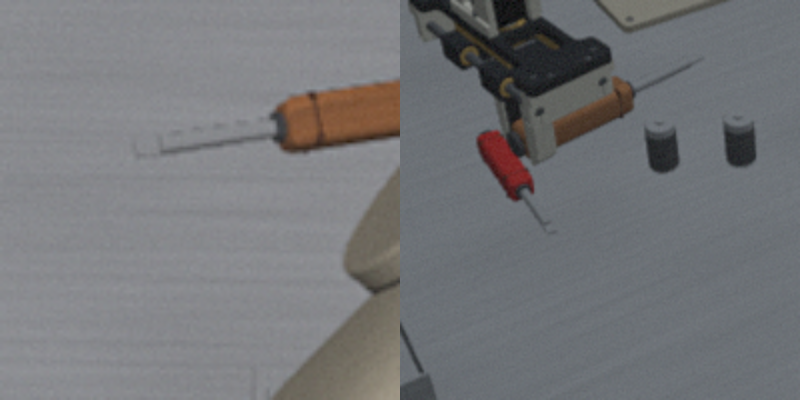

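The tool is held level by the handle and did not swing down. I'll press the tip against the energiser's -y wall and raise the gripper on an arc, so that the tool pivots tip-down in the grip.

```bash
python3 - <<'E'
from h import *
p,a=plan([653.5,-208,220],0.125)
p,a=plan([653.5,-208,33],0.125,p,a,45)
E
```

```text
[[[36.2, 30.6, -0.5], np.float64(0.014)], [[36.7, 30.1, -0.5], np.float64(0.014)], [[37.1, 29.6, -0.5], np.float64(0.013)], [[37.5, 29.1, -0.4], np.float64(0.014)]]
end [ 653.5 -208.   220. ] 0.125
[[[-0.0, 0.0, 37.4], np.float64(-0.0)], [[-0.0, 0.0, 37.4], np.float64(-0.0)], [[-0.0, 0.0, 37.4], np.float64(-0.0)], [[-0.0, 0.0, 37.4], np.float64(-0.0)], [[-0.0, 0.0, 37.4], np.float64(-0.0)]]
end [ 653.5 -208.    33. ] 0.125
```

Emit:
{"name": "jog_arm", "arguments": {"series": [[-1,[36,30.5,0],0.014],[-1,[37,30,0],0.014],[-1,[37,29.5,0],0.014],[-1,[37.5,29,0],0.014],[-1,[0,0,37],0]]}}

```text
time_s: 7.0
tool_pos: [659.1, -203.5, 187.8]
eef_rot: [0.003, 0.66, 0.751, 0.002]
force: [0.9, -1.1, -1.3]
grip_width: 0.303
finger_force: 29.9
```

Emit:
{"name": "jog_arm", "arguments": {"series": [[-1,[0,0,40],0],[-1,[0,0,40],0],[-1,[0,0,40],0],[-1,[0,0,30],0],[-1,[0,0,0],0]]}}

```text
time_s: 7.5
tool_pos: [647.8, -206.4, 25.0]
eef_rot: [-0.007, 0.662, 0.75, -0.003]
force: [-1.0, 1.2, -2.5]
grip_width: 0.3
finger_force: 29.9
```

Emit:
{"name": "jog_arm", "arguments": {"series": [[-1,[4,0,0],0],[-1,[3,0,0],0],[-1,[0,0,0],0]]}}

```text
time_s: 7.8
tool_pos: [655.2, -202.1, 37.4]
eef_rot: [0.002, 0.662, 0.75, 0.001]
force: [0.0, -0.5, -1.7]
grip_width: 0.298
finger_force: 29.9
```

Emit:
{"name": "jog_arm", "arguments": {"series": [[-1,[3,0,0],0],[-1,[0,0,0],0]]}}

```text
time_s: 8.0
tool_pos: [653.9, -198.9, 36.0]
eef_rot: [0.001, 0.662, 0.75, 0.0]
force: [-0.1, 0.2, -1.1]
grip_width: 0.298
finger_force: 29.9
```

Emit:
{"name": "jog_arm", "arguments": {"series": [[-1,[3,0,0],0],[-1,[0,0,0],0]]}}

```text
time_s: 8.2
tool_pos: [653.5, -198.0, 35.9]
eef_rot: [0.002, 0.662, 0.749, -0.0]
force: [1.5, -6.7, -0.3]
grip_width: 0.298
finger_force: 29.9
```

Emit:
{"name": "jog_arm", "arguments": {"series": [[-1,[3,0,0],0],[-1,[0,0,0],0]]}}

```text
time_s: 8.4
tool_pos: [653.7, -197.7, 36.7]
eef_rot: [0.004, 0.662, 0.749, -0.001]
force: [1.4, -16.1, -0.9]
grip_width: 0.3
finger_force: 29.9
```

Emit:
{"name": "jog_arm", "arguments": {"series": [[-1,[1.5,0,-17],0],[-1,[3.5,0,-17],0],[-1,[0,0,0],0]]}}

```text
time_s: 8.7
tool_pos: [653.9, -189.9, 72.5]
eef_rot: [0.003, 0.662, 0.749, 0.001]
force: [0.1, -8.2, 1.2]
grip_width: 0.299
finger_force: 30.0
```

```bash
python3 - <<'E'
from h import *
import cv2
s=sense();print(s["time_s"],s["tool_pos"],s["force"],s["ft_torque"])
b=camera("scene")
cv2.imwrite("pics/w1.png",cv2.resize(b[160:360,240:500],(780,600))[:,:,::-1])
E
```

```text
8.7 [ 653.9435156  -189.86087637   72.49419577] [ 0.11333046 -8.19836427  1.24908305] [-1.29526768  0.01436064  0.08823484]
```

View pics/w1.png

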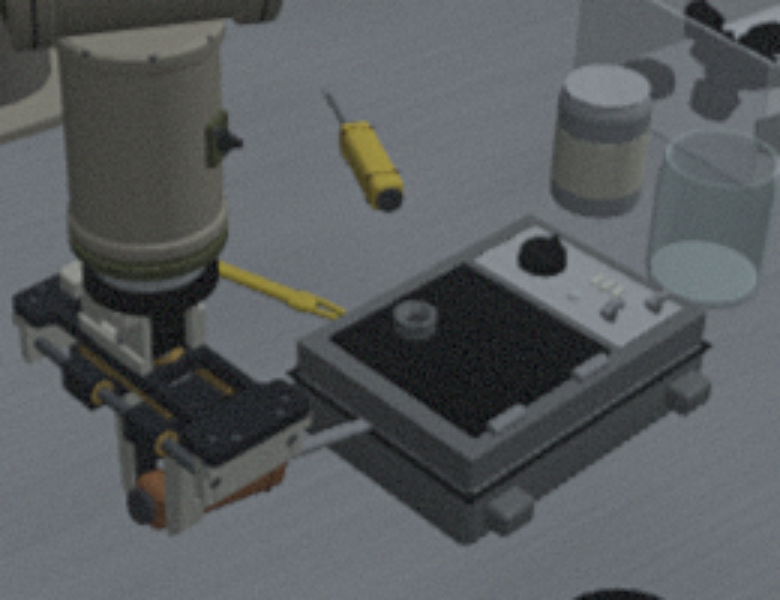

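The blade tip meets the wall near the seam at about crop (365,425), and the shank slopes tip-down relative to the case's y edges. The pivoting works, so I'll check the angle and carry on.

```bash
python3 - <<'E'
from h import *
i=camera_info("scene");E=np.array(i["extrinsics"]);K=np.array(i["mtx"])
d=E[:3,:3]@np.linalg.solve(K,[240+365/3,160+425/3,1]);o=E[:3,3]
n=np.array([-.1247,.992,0]);w=np.array([641.2,-24.6,0])
print(o+d*((w-o)@n)/(d@n))
c=np.array([653.9,-189.9,72.5])
for al in (0,.1,.2,.3):
    u=np.array([-.1247*np.cos(al),.992*np.cos(al),-np.sin(al)])
    q=c+[0,0,19]-np.array([0,0,6.5]);g=c+np.array([0,0,19]); up=np.array([-.1247*np.sin(al),.992*np.sin(al),np.cos(al)])
    t=g-6.5*up+172.7*u;hb=g-6.5*up+80*u*1
    print(al,t,240*0+(proj("scene",t)-[240,160])*3,(proj("scene",hb)-[240,160])*3,(proj("scene",g-6.5*up-17*u)-[240,160])*3)
E
```

```text
[634.56018136 -25.43466269  50.44964915]
0 [632.36431 -18.5816   85.     ] [372.90432799 378.45913104] [264.47915871 440.74262063] [140.53960341 511.93815626]
0.1 [632.55281872 -20.08120428  67.79124187] [370.48284024 399.99547139] [263.28828145 451.18050825] [139.64922078 510.21773877]
0.2 [632.95462143 -23.27758184  50.81937382] [366.21449939 422.04209678] [261.14737131 461.92632418] [138.98845572 508.29871542]
0.3 [633.56570343 -28.13879551  34.25397313] [360.16758626 444.42964116] [258.08371866 472.88486576] [138.56484154 506.19998766]
```

Emit:
{"name": "jog_arm", "arguments": {"series": [[-1,[5,0,-16.5],0],[-1,[6.5,0,-16],0],[-1,[8,0,-15],0],[-1,[0,0,0],0]]}}

```text
time_s: 9.15
tool_pos: [650.6, -168.3, 118.6]
eef_rot: [0.002, 0.662, 0.75, 0.001]
force: [-0.5, -2.6, -1.1]
grip_width: 0.302
finger_force: 30.0
```

Emit:
{"name": "jog_arm", "arguments": {"series": [[-1,[9.5,0,-14.5],0],[-1,[11,0,-13],0],[-1,[0,0,0],0]]}}

```text
time_s: 9.45
tool_pos: [647.3, -147.0, 144.9]
eef_rot: [0.0, 0.661, 0.75, 0.001]
force: [-0.3, -1.1, -1.6]
grip_width: 0.302
finger_force: 30.0
```

Emit:
{"name": "jog_arm", "arguments": {"series": [[-1,[12.5,0,-11.5],0],[-1,[14,0,-10],0],[-1,[15,0,-9],0],[-1,[15.5,0,-7],0],[-1,[0,0,0],0]]}}

```text
time_s: 9.95
tool_pos: [640.1, -89.1, 182.5]
eef_rot: [0.0, 0.661, 0.75, 0.001]
force: [0.2, -1.2, -1.8]
grip_width: 0.299
finger_force: 30.0
```

Emit:
{"name": "jog_arm", "arguments": {"series": [[-1,[16,0,-6],0],[-1,[17,0,-4],0],[-1,[10,0,-2],0],[-1,[0,0,0],0],[-1,[0,0,0],0]]}}

```text
time_s: 10.45
tool_pos: [634.3, -48.4, 192.8]
eef_rot: [-0.0, 0.662, 0.75, 0.0]
force: [0.0, 0.1, -1.5]
grip_width: 0.3
finger_force: 30.0
```

```bash
python3 - <<'E'
from h import *
import cv2
s=sense();print(s["time_s"],s["tool_pos"],s["force"],s["ft_torque"])
b=camera("scene");a=camera("top")
o=np.zeros((500,800,3),np.uint8)
o[:,:500]=cv2.resize(b[130:330,260:460],(500,500));o[:300,500:]=cv2.resize(a[110:230,250:370],(300,300))
cv2.imwrite("pics/w2.png",o[:,:,::-1])
E
```

```text
10.45 [634.26374057 -48.43579924 192.80522755] [ 0.01156906  0.13399812 -1.50342817] [-0.09120319  0.02452125  0.02686131]
```

View pics/w2.png

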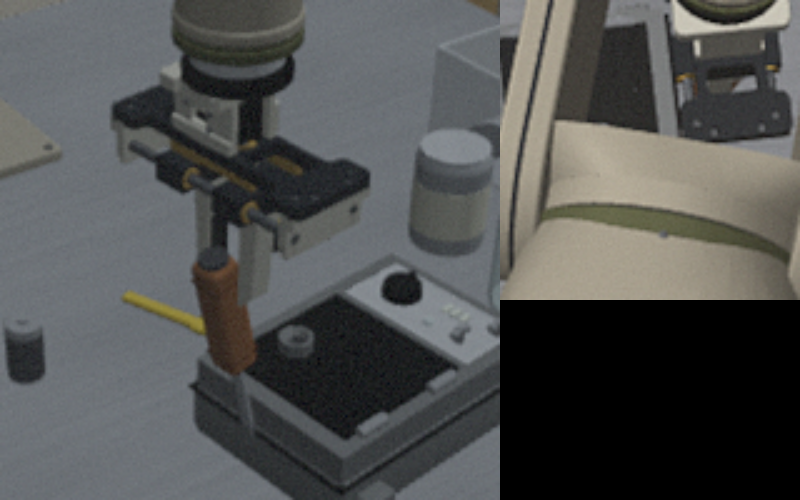

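The tool is now nearly upright, tip against the case wall at about crop (250,430) and the butt at (215,260). About 0.15 rad of lean is left, so I'll push on until the shank is flush with the wall.

Emit:
{"name": "jog_arm", "arguments": {"series": [[-1,[12,0,-1],0],[-1,[8,0,0],0],[-1,[3,0,0],0],[-1,[0,0,0],0]]}}

```text
time_s: 10.95
tool_pos: [631.6, -25.8, 194.3]
eef_rot: [0.0, 0.662, 0.75, 0.0]
force: [-0.2, -2.5, -0.9]
grip_width: 0.298
finger_force: 30.0
```

Emit:
{"name": "jog_arm", "arguments": {"series": [[-1,[2,0,0],0],[-1,[0,0,0],0]]}}

```text
time_s: 11.15
tool_pos: [631.4, -24.4, 194.2]
eef_rot: [0.0, 0.662, 0.75, 0.0]
force: [-0.5, -3.3, -1.3]
grip_width: 0.294
finger_force: 30.0
```

```bash
python3 - <<'E'
from h import *
import cv2
s=sense();print(s["time_s"],s["tool_pos"],s["force"],s["ft_torque"])
b=camera("scene");cv2.imwrite("pics/w3.png",cv2.resize(b[180:330,300:420],(600,750))[:600,:,::-1])
E
```

```text
11.15 [631.40784199 -24.40204511 194.22825962] [-0.46463066 -3.25247531 -1.34260663] [-0.78476566  0.0663179  -0.03868937]
```

View pics/w3.png

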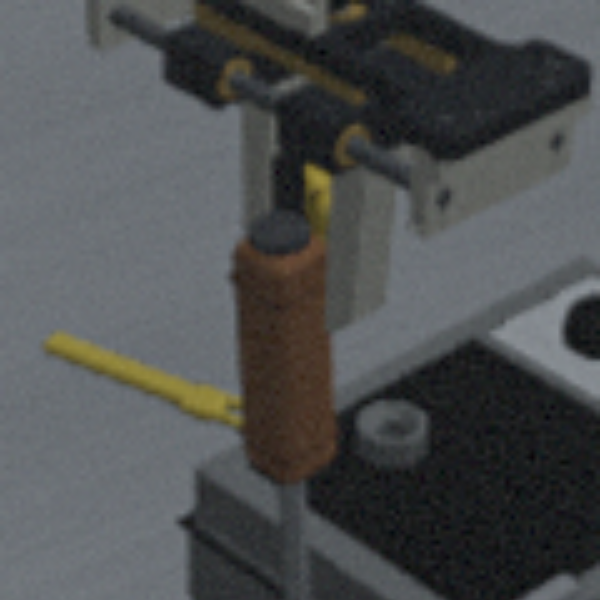

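The handle looks almost upright, with the cap at about crop (281,220) and the shank at (292,540). I'll measure the residual lean against a model.

```bash
python3 - <<'E'
from h import *
g=np.array([631.4,-24.4,213.2])
f=np.array([-.1247,.992,0]);Z=np.array([0,0,1.])
for ga in (-.08,-.04,0,.04,.08,.12):   # ga>0: tip still forward
    u=f*np.sin(ga)-Z*np.cos(ga); up=f*np.cos(ga)+Z*np.sin(ga)
    ax=lambda z:g-6.5*up+(172.7-z)*u
    print(ga,[np.round((proj("scene",ax(z))-[300,180])*5) for z in(190,60)],ax(0).round(1))
E
```

```text
-0.08 [array([308., 224.]), array([279., 518.])] [633.9 -44.5  41.6]
-0.04 [array([306., 225.]), array([288., 515.])] [633.1 -37.7  40.9]
0 [array([305., 226.]), array([297., 510.])] [632.2 -30.8  40.5]
0.04 [array([304., 228.]), array([305., 506.])] [631.3 -24.   40.4]
0.08 [array([302., 229.]), array([314., 501.])] [630.5 -17.1  40.5]
0.12 [array([301., 231.]), array([322., 496.])] [629.6 -10.3  41. ]
```

Emit:
{"name": "jog_arm", "arguments": {"series": [[-1,[3,0,0],0],[-1,[3,0,0],0],[-1,[0,0,0],0]]}}

```text
time_s: 11.5
tool_pos: [630.6, -18.1, 194.2]
eef_rot: [0.0, 0.662, 0.75, 0.0]
force: [0.5, -2.2, -0.2]
grip_width: 0.301
finger_force: 30.0
```

Emit:
{"name": "jog_arm", "arguments": {"series": [[-1,[3,0,0],0],[-1,[0,0,0],0]]}}

```text
time_s: 11.7
tool_pos: [630.2, -15.1, 194.1]
eef_rot: [-0.0, 0.662, 0.75, 0.0]
force: [-1.1, -2.8, 0.2]
grip_width: 0.302
finger_force: 30.0
```

Emit:
{"name": "jog_arm", "arguments": {"series": [[-1,[-8,0,0],0],[-1,[-10,0,-10],0],[-1,[0,0,-40],0],[-1,[0,0,-40],0],[-1,[0,0,0],0]]}}

```text
time_s: 12.2
tool_pos: [635.4, -34.4, 292.8]
eef_rot: [0.005, 0.662, 0.749, 0.003]
force: [0.3, 0.5, -0.6]
grip_width: 0.298
finger_force: 30.0
```

```bash
python3 - <<'E'
from h import *
import cv2
s=sense();print(s["time_s"],s["tool_pos"],s["force"],s["ft_torque"])
for c in("scene","top"):
  b=camera(c);cv2.imwrite(f"pics/l_{c}.png",b[:,:,::-1])
for c in("scene","top"):
  for q in("screwdriver","handle_middle"):
    print(c,q,[(np.round(d["at"]),round(d["score"],2)) for d in tip_of(c,q)])
b=cv2.imread("pics/l_scene.png");cv2.imwrite("pics/w4.png",cv2.resize(b[150:300,300:420],(600,750))[:600])
E
```

```text
12.2 [635.35389834 -34.40532714 292.78848031] [ 0.2888897   0.48652427 -0.5552067 ] [-0.01754258  0.05123308 -0.04308118]
scene screwdriver [(array([641., -44., 141.]), 0.96), (array([ 432., -336.,   10.]), 0.91), (array([596.,  40.,  92.]), 0.24)]
scene handle_middle [(array([ 296., -339.,   10.]), 0.91), (array([640., -46., 279.]), 0.77), (array([336., 202.,  11.]), 0.52)]
top screwdriver [(array([ 433., -334.,   11.]), 0.88), (array([458., 342.,   2.]), 0.65)]
top handle_middle [(array([ 300., -340.,    8.]), 0.72), (array([637., -53., 275.]), 0.59)]
```

View pics/w4.png

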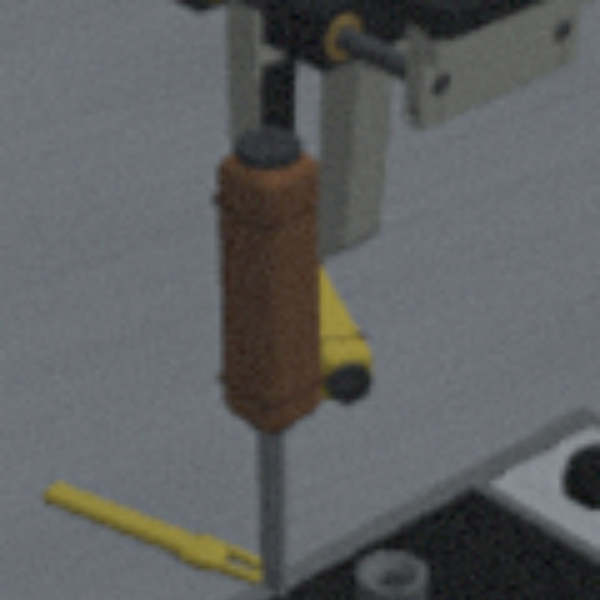

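The tool hangs almost upright and clear of the case, with the cap at about crop (269,148) and the shank at (273,540). I'll fit its offset and lean relative to the TCP.

```bash
python3 - <<'E'
from h import *
from scipy.optimize import least_squares
import cv2
s=sense();c=np.array(s["tool_pos"]);ps=psi_now()[0];print(c,ps)
f=np.array([-np.sin(ps),np.cos(ps),0]);Z=np.array([0,0,1.])
g=c+[0,0,19]
img=cv2.imread("pics/l_scene.png").astype(int)
# brown mask centreline
H=cv2.cvtColor(img.astype(np.uint8),cv2.COLOR_BGR2HSV)
m=(H[...,0]<14)&(H[...,1]>90)&(H[...,2]>40)
rows=[]
for r in range(190,232):
    q=np.where(m[r,335:372])[0]
    if len(q)>8: rows.append((r,335+q.min(),335+q.max()))
print(rows[::6])
def ax(p,z):
    d,ga,zz=p
    u=f*np.sin(ga)-Z*np.cos(ga);up=f*np.cos(ga)+Z*np.sin(ga)
    return g+d*up+(zz-z)*u
obs={190:(300+269/5,150+148/5),80:(None,None)}
def res(p):
    a=proj("scene",ax(p,190))-np.array(obs[190])
    b=[]
    for z in(20,40,60):
        q=proj("scene",ax(p,z)); col=300+(272+(q[1]-258)*5*.01)/5; b.append(q[0]-col)
    return np.r_[a,b]
r=least_squares(res,[-6,0,172]);print(r.x,r.cost)
for z in(0,133,190):print(z,ax(r.x,z).round(1),proj("scene",ax(r.x,z)).round(1))
E
```

```text
[631.57868326 -33.38251218 282.04232089] 0.12385817945324284
[(192, np.int64(349), np.int64(362)), (201, np.int64(345), np.int64(362)), (211, np.int64(345), np.int64(361)), (222, np.int64(345), np.int64(363)), (229, np.int64(349), np.int64(363))]
[-1.57275684e+01  3.33152643e-02  1.60414676e+02] 0.0004899587753518667
0 [632.9 -43.7 140.2] [354.5 268. ]
133 [633.4 -48.1 273.1] [354.  208.1]
190 [633.6 -50.  330.1] [353.8 179.6]
```

```bash
cat >> h.py <<'E'
import cv2
from scipy.optimize import least_squares
def fit(zz=172.,verbose=1):
    """offset d along closing-normal, lean ga, of the tool in the (vertical) grip, from the brown silhouette"""
    s=sense();c=np.array(s["tool_pos"]);ps=psi_now(s)[0];img=camera("scene")
    H=cv2.cvtColor(img,cv2.COLOR_RGB2HSV);m=((H[...,0]<14)&(H[...,1]>90)&(H[...,2]>40)).astype(np.uint8)
    e=proj("scene",c);W=np.zeros_like(m);W[max(0,int(e[1])-60):int(e[1])+90,int(e[0])-45:int(e[0])+45]=1
    n,l,st,ce=cv2.connectedComponentsWithStats(m*W);k=1+np.argmax(st[1:,4]);M=(l==k)
    r=np.where(M.any(1))[0];r0,r1=np.percentile(r,[15,80]).astype(int)
    R=np.arange(r0,r1);C=np.array([(np.where(M[i])[0].min()+np.where(M[i])[0].max())/2 for i in R])
    a,b=np.polyfit(R,C,1)
    f=np.array([-np.sin(ps),np.cos(ps),0]);Z=np.array([0,0,1.]);g=c+[0,0,19]
    def ax(p,z):
        u=f*np.sin(p[1])-Z*np.cos(p[1]);up=f*np.cos(p[1])+Z*np.sin(p[1]);return g+p[0]*up+(zz-z)*u
    def res(p):
        o=[]
        for z in(90,130,170):
            q=proj("scene",ax(p,z));o.append(q[0]-(a*q[1]+b))
        return o
    o=least_squares(res,[-6,0]);
    if verbose:print("t",s["time_s"],"tcp",c.round(1),"psi",round(ps,3),"area",M.sum(),"rows",r.min(),r.max(),"d,lean",o.x.round(3),"tip",ax(o.x,0).round(1),"butt",ax(o.x,190).round(1),proj("scene",ax(o.x,80)).round(),proj("scene",ax(o.x,185)).round())
    return o.x
E
python3 - <<'E'
from h import *
fit()
for i in range(2):
    print([(np.round(d["at"]),round(d["score"],2)) for q in("screwdriver","handle_middle") for d in tip_of("scene",q) if d["at"][2]>60 and d["score"]>.4])
s=sense();print(s["tool_pos"],s["force"])
E
```

```text
t 12.5 tcp [631.6 -33.4 282. ] psi 0.124 area 426 rows 186 239 d,lean [-13.15    0.031] tip [632.5 -41.1 128.7] butt [633.3 -47.  318.6] [355. 238.] [355. 188.]
[(array([632., -42., 130.]), 0.88), (array([633., -46., 268.]), 0.59)]
[(array([632., -42., 130.]), 0.88), (array([633., -46., 268.]), 0.59)]
[632.15210537 -33.24944142 283.35933   ] [ 0.3853832  -0.41062066 -1.77546058]
```

```bash
python3 - <<'E'
from h import *
for p in((378.3,265),(378.6,263),(378.6,264.6)):print(ray("scene",p,90.5).round(1))
# boss centre in top image by contour of grey boss on black cover
import cv2
im=cv2.imread("pics/top0.png",0);r=im[150:182,275:306];r=cv2.resize(r,None,fx=8,fy=8,interpolation=cv2.INTER_CUBIC)
_,b=cv2.threshold(r,0,255,cv2.THRESH_OTSU);cs,_=cv2.findContours(b,cv2.RETR_EXTERNAL,cv2.CHAIN_APPROX_NONE)
for k in cs:
    a=cv2.contourArea(k)
    if a>1500:
        (x,y),rad=cv2.minEnclosingCircle(k);print(a,275+x/8-.44,150+y/8-.44,rad/8,ray("top",(275+x/8-.44,150+y/8-.44),88).round(1))
im=cv2.imread("pics/scene0.png",0);y0,x0=250,365;r=cv2.resize(im[y0:y0+30,x0:x0+28],None,fx=8,fy=8,interpolation=cv2.INTER_CUBIC)
_,b=cv2.threshold(r,0,255,cv2.THRESH_OTSU);cs,_=cv2.findContours(b,cv2.RETR_EXTERNAL,cv2.CHAIN_APPROX_NONE)
for k in cs:
    if cv2.contourArea(k)>1500:print(cv2.contourArea(k),np.array(cv2.boundingRect(k))/8+[x0,y0,0,0])
for z in(79,90.5):
  for dx,dy in((0,0),(14,0),(-14,0),(0,14),(0,-14)):print(z,dx,dy,proj("scene",[597.5+dx,40.8+dy,z]).round(1))
s=sense();ps=psi_now()[0]
w=np.array([-34.8,81.9]);print(s["tool_pos"],w@[-np.sin(ps),np.cos(ps)],w@[np.cos(ps),np.sin(ps)])
E
```

```text
[599.3  40.8  90.5]
[594.3  45.4  90.5]
[598.5  42.1  90.5]
9674.5 290.0118337249756 165.6928945159912 7.270832061767578 [599.3  41.2  88. ]
6978.5 [371.25  260.125  14.25   12.25 ]
10827.0 [365.    250.     24.375  13.5  ]
79 0 0 [377.5 269.1]
79 14 0 [381.8 272.6]
79 -14 0 [373.3 265.6]
79 0 14 [383.  266.8]
79 0 -14 [372.  271.5]
90.5 0 0 [377.8 264.6]
90.5 14 0 [382.1 268.1]
90.5 -14 0 [373.5 261.1]
90.5 0 14 [383.3 262.2]
90.5 0 -14 [372.2 266.9]
[632.15210537 -33.24944142 283.35933   ] 85.57786345437935 -24.39424699767558
```

Emit:
{"name": "jog_arm", "arguments": {"series": [[-1,[25,-7,0],0],[-1,[25,-7,0],0],[-1,[22,-6,0],0],[-1,[14,-4,0],0],[-1,[0,0,0],0]]}}

```text
time_s: 13.25
tool_pos: [597.5, 50.7, 284.3]
eef_rot: [-0.0, 0.661, 0.75, 0.0]
force: [1.6, -0.3, -1.3]
grip_width: 0.298
finger_force: 30.0
```

Emit:
{"name": "jog_arm", "arguments": {"series": [[-1,[0,0,0],0],[-1,[0,0,8],0],[-1,[0,0,8],0],[-1,[0,0,0],0],[-1,[0,0,0],0]]}}

```text
time_s: 13.75
tool_pos: [597.7, 48.6, 267.2]
eef_rot: [-0.001, 0.662, 0.749, -0.001]
force: [0.3, -0.8, -1.5]
grip_width: 0.297
finger_force: 30.0
```

```bash
python3 - <<'E'
from h import *
fit()
print([(np.round(d["at"]),round(d["score"],2)) for q in("screwdriver","handle_middle","well_mouth") for d in tip_of("scene",q) if d["at"][2]>60 and d["score"]>.4])
camera("top");print([(np.round(d["at"]),round(d["score"],2)) for q in("screwdriver","handle_middle","well_mouth") for d in tip_of("top",q) if d["at"][2]>60 and d["score"]>.3])
s=sense();print(s["tool_pos"],s["force"])
E
```

```text
t 13.75 tcp [597.7  48.6 267.2] psi 0.123 area 320 rows 174 223 d,lean [-15.126   0.16 ] tip [596.2  61.  114. ] butt [599.9  30.9 301.6] [383. 221.] [379. 176.]
[(array([599.,  41., 116.]), 0.68), (array([602.,  35., 254.]), 0.72), (array([595.,  40.,  92.]), 0.68)]
[(array([600.,  43.,  86.]), 0.84)]
[598.1021234   49.05374474 268.38600443] [-0.16678067 -1.57347081 -1.45926758]
```

Emit:
{"name": "jog_arm", "arguments": {"series": [[-1,[0,0,10],0],[-1,[0,0,9],0],[-1,[0,0,0],0],[-1,[0,0,0],0]]}}

```text
time_s: 14.55
tool_pos: [597.5, 49.1, 248.2]
eef_rot: [-0.001, 0.662, 0.75, -0.001]
force: [-1.3, -0.7, -1.2]
grip_width: 0.295
finger_force: 30.0
```

Emit:
{"name": "jog_arm", "arguments": {"series": [[-1,[0,0,4],0],[-1,[0,0,4],0],[-1,[0,0,0],0]]}}

```text
time_s: 14.85
tool_pos: [597.7, 49.1, 240.4]
eef_rot: [-0.0, 0.662, 0.75, -0.0]
force: [-0.8, -0.8, -1.5]
grip_width: 0.293
finger_force: 30.0
```

Emit:
{"name": "jog_arm", "arguments": {"series": [[-1,[0,0,4],0],[-1,[0,0,0],0]]}}

```text
time_s: 15.05
tool_pos: [597.8, 49.0, 236.6]
eef_rot: [-0.0, 0.662, 0.75, -0.0]
force: [0.5, -0.2, -2.6]
grip_width: 0.295
finger_force: 30.0
```

Emit:
{"name": "jog_arm", "arguments": {"series": [[-1,[0,0,4],0],[-1,[0,0,0],0]]}}

```text
time_s: 15.25
tool_pos: [598.3, 49.3, 234.3]
eef_rot: [0.0, 0.662, 0.75, 0.001]
force: [-1.9, 0.2, 3.9]
grip_width: 0.298
finger_force: 30.0
```

Emit:
{"name": "jog_arm", "arguments": {"series": [[-1,[0,0,4],0],[-1,[0,0,0],0]]}}

```text
time_s: 15.45
tool_pos: [597.8, 49.6, 228.6]
eef_rot: [-0.0, 0.662, 0.75, 0.0]
force: [0.1, 2.2, -1.2]
grip_width: 0.295
finger_force: 30.0
```

Emit:
{"name": "jog_arm", "arguments": {"series": [[-1,[0,0,4],0],[-1,[0,0,0],0]]}}

```text
time_s: 15.65
tool_pos: [597.9, 49.3, 224.3]
eef_rot: [-0.0, 0.662, 0.75, -0.0]
force: [0.8, 2.3, -2.8]
grip_width: 0.298
finger_force: 30.0
```

Emit:
{"name": "jog_arm", "arguments": {"series": [[-1,[0,0,4],0],[-1,[0,0,3],0],[-1,[0,0,0],0]]}}

```text
time_s: 15.95
tool_pos: [598.5, 49.1, 219.0]
eef_rot: [0.001, 0.662, 0.75, 0.001]
force: [0.5, 1.4, -1.2]
grip_width: 0.298
finger_force: 30.0
```

Emit:
{"name": "jog_arm", "arguments": {"series": [[-1,[0,0,3],0],[-1,[0,0,0],0]]}}

```text
time_s: 16.15
tool_pos: [597.8, 49.1, 214.1]
eef_rot: [-0.0, 0.662, 0.75, -0.0]
force: [1.5, 2.6, -0.6]
grip_width: 0.302
finger_force: 30.0
```

Emit:
{"name": "jog_arm", "arguments": {"series": [[-1,[0,0,3],0],[-1,[0,0,0],0]]}}

```text
time_s: 16.35
tool_pos: [597.8, 49.1, 211.2]
eef_rot: [-0.0, 0.662, 0.75, -0.0]
force: [1.7, 2.4, -2.4]
grip_width: 0.3
finger_force: 30.0
```

Emit:
{"name": "jog_arm", "arguments": {"series": [[-1,[0,0,2],0],[-1,[0,0,0],0]]}}

```text
time_s: 16.55
tool_pos: [597.8, 49.1, 209.7]
eef_rot: [-0.0, 0.662, 0.75, -0.0]
force: [0.9, 2.3, -2.4]
grip_width: 0.296
finger_force: 30.0
```

Emit:
{"name": "jog_arm", "arguments": {"series": [[-1,[0,0,2],0],[-1,[0,0,0],0]]}}

```text
time_s: 16.75
tool_pos: [597.9, 49.1, 207.8]
eef_rot: [-0.0, 0.662, 0.75, -0.0]
force: [0.3, 1.8, -1.9]
grip_width: 0.294
finger_force: 30.0
```

Emit:
{"name": "jog_arm", "arguments": {"series": [[-1,[0,0,2],0],[-1,[0,0,0],0]]}}

```text
time_s: 16.95
tool_pos: [597.9, 49.1, 205.9]
eef_rot: [-0.0, 0.662, 0.75, -0.0]
force: [-0.0, 3.7, -1.2]
grip_width: 0.296
finger_force: 30.0
```

Emit:
{"name": "jog_arm", "arguments": {"series": [[-1,[0,0,2],0],[-1,[0,0,0],0]]}}

```text
time_s: 17.15
tool_pos: [598.0, 49.1, 204.2]
eef_rot: [0.0, 0.662, 0.75, 0.0]
force: [-0.1, 3.1, 0.1]
grip_width: 0.298
finger_force: 30.0
```

Emit:
{"name": "jog_arm", "arguments": {"series": [[0.3,[0,0,0],0],[0.3,[0,0,0],0],[0.3,[0,0,0],0],[0.3,[0,0,0],0],[0.3,[0,0,0],0]]}}

```text
time_s: 17.65
tool_pos: [598.0, 48.9, 204.1]
eef_rot: [0.0, 0.662, 0.75, -0.0]
force: [0.3, -0.1, -0.0]
grip_width: 0.637
finger_force: 0.0
```

```bash
python3 - <<'E'
from h import *
s=sense();print(s["tool_pos"],s["force"],s["grip_width"])
camera("scene");camera("top")
for c in("scene","top"):
 for q in("screwdriver","handle_middle"):
  for f in(tip_of,find_in):
   print(c,q,f.__name__,[(np.round(d["at"]),round(d["score"],2)) for d in f(c,q) if d["at"][2]>30 and d["score"]>.2])
E
```

```text
[598.01139368  48.88972905 204.11765054] [ 0.34066546 -0.12368063 -0.02147883] 0.6372198088250394
scene screwdriver call []
scene screwdriver call [(array([611.,  29., 194.]), 0.64), (array([ 392., -190.,   42.]), 0.44)]
scene handle_middle call [(array([600.,  36., 192.]), 0.6)]
scene handle_middle call [(array([612.,  28., 197.]), 0.62)]
top screwdriver call []
top screwdriver call []
top handle_middle call []
top handle_middle call []
```

Emit:
{"name": "jog_arm", "arguments": {"series": [[0.3,[-6,0,0],0],[0.3,[-6,0.5,0],0],[0.3,[0,0,12],0],[0.3,[0,0,12],0],[-1,[0,0,0],0]]}}

```text
time_s: 18.65
tool_pos: [598.2, 37.2, 176.6]
eef_rot: [-0.002, 0.662, 0.749, -0.002]
force: [-0.6, -0.0, -1.7]
grip_width: 0.601
finger_force: 0.0
```

Emit:
{"name": "jog_arm", "arguments": {"series": [[-1,[0,0,0],0],[-1,[0,0,0],0],[-1,[0,0,0],0],[-1,[0,0,0],0],[-1,[0,0,0],0]]}}

```text
time_s: 19.15
tool_pos: [600.2, 37.3, 180.6]
eef_rot: [0.0, 0.662, 0.75, 0.0]
force: [-0.4, -0.0, 1.2]
grip_width: 0.299
finger_force: 30.0
```

```bash
python3 - <<'E'
from h import *
s=sense();print(s["tool_pos"],s["force"],s["ft_torque"],s["grip_width"],s["finger_force"],psi_now()[0])
camera("scene")
for q in("screwdriver","handle_middle"):
  for f in(tip_of,find_in):
   print(q,[(np.round(d["at"]),round(d["score"],2)) for d in f("scene",q) if d["at"][2]>30 and d["score"]>.2])
E
```

```text
[600.24524568  37.33513401 180.64288839] [-0.37610902 -0.03201184  1.20734699] [0.0596806  0.07510688 0.0134293 ] 0.29947649074683536 29.99014377593994 0.12414910956808503
screwdriver []
screwdriver []
handle_middle [(array([602.,  34., 189.]), 0.91)]
handle_middle [(array([611.,  25., 184.]), 0.94), (array([612., 310.,  70.]), 0.29)]
```

Emit:
{"name": "jog_arm", "arguments": {"series": [[-1,[4,-1.5,0],0],[-1,[0,0,0],0]]}}

```text
time_s: 19.6
tool_pos: [598.7, 40.6, 180.7]
eef_rot: [0.001, 0.662, 0.75, 0.0]
force: [3.1, -3.2, 1.1]
grip_width: 0.301
finger_force: 30.0
```

Emit:
{"name": "jog_arm", "arguments": {"series": [[-1,[0,0,2],0],[-1,[0,0,0],0]]}}

```text
time_s: 19.8
tool_pos: [598.6, 40.6, 178.5]
eef_rot: [0.001, 0.662, 0.75, 0.0]
force: [2.5, -4.3, 4.2]
grip_width: 0.299
finger_force: 30.0
```

Emit:
{"name": "jog_arm", "arguments": {"series": [[-1,[0,0,2],0],[-1,[0,0,0],0]]}}

```text
time_s: 20.0
tool_pos: [598.6, 40.8, 176.5]
eef_rot: [0.001, 0.662, 0.75, 0.0]
force: [4.1, -3.5, 5.7]
grip_width: 0.298
finger_force: 30.0
```

Emit:
{"name": "jog_arm", "arguments": {"series": [[-1,[-1.5,1,2],0],[-1,[0,0,0.5],0],[-1,[0,0,0],0]]}}

```text
time_s: 20.3
tool_pos: [599.0, 40.3, 174.0]
eef_rot: [-0.0, 0.662, 0.75, 0.0]
force: [0.6, -0.7, 7.7]
grip_width: 0.299
finger_force: 30.0
```

Emit:
{"name": "jog_arm", "arguments": {"series": [[-1,[0,0,0],0.1],[-1,[0,0,0],0.1],[-1,[0,0,0],0.1],[-1,[0,0,0],0],[-1,[0,0,0],0]]}}

```text
time_s: 20.8
tool_pos: [598.4, 40.1, 173.9]
eef_rot: [-0.001, 0.767, 0.642, -0.0]
force: [-1.4, -1.0, 8.2]
grip_width: 0.299
finger_force: 30.0
```

```bash
python3 - <<'E'
from h import *
s=sense();print(s["tool_pos"],s["force"],s["ft_torque"],s["grip_width"],s["finger_force"],psi_now()[0])
E
```

```text
[598.43380264  40.07461075 173.86517209] [-1.44842655 -0.99356342  8.1517111 ] [-0.49018739  0.52456401  0.04689866] 0.29870645619914055 29.999991953372955 -0.17597211475887362
```

Emit:
{"name": "jog_arm", "arguments": {"series": [[-1,[0,0,0],0.12],[-1,[0,0,0],0.12],[-1,[0,0,0],0.12],[-1,[0,0,0],0.12],[-1,[0,0,0],0.12]]}}

```text
time_s: 21.3
tool_pos: [597.6, 40.6, 173.5]
eef_rot: [-0.001, 0.923, 0.385, -0.001]
force: [-4.3, 0.5, 8.4]
grip_width: 0.297
finger_force: 30.0
```

Emit:
{"name": "jog_arm", "arguments": {"series": [[-1,[0,0,0],0.12],[-1,[0,0,0],0.12],[-1,[0,0,0],0.12],[-1,[0,0,0],0.12],[-1,[0,0,0],0]]}}

```text
time_s: 21.8
tool_pos: [597.3, 41.4, 173.4]
eef_rot: [-0.002, 0.988, 0.155, -0.002]
force: [-4.0, 2.3, 9.3]
grip_width: 0.302
finger_force: 30.0
```

```bash
python3 - <<'E'
from h import *
s=sense();print(s["tool_pos"],s["force"],s["ft_torque"],s["grip_width"],s["finger_force"],psi_now()[0],s["joint_positions"])
E
```

```text
[597.28457769  41.39178734 173.38965555] [-4.04848561  2.33374847  9.25845476] [0.85746071 1.57299479 0.07795057] 0.3019609526578712 30.005343854427338 -1.2595679131229653 [-0.01822205  0.15537466  1.54374362  0.00285151  1.44685715  1.24098053]
```

Emit:
{"name": "jog_arm", "arguments": {"series": [[-1,[-1,-1,0],0.12],[-1,[0,0,0],0.12],[-1,[0,0,0],0.06],[-1,[0,0,0],0]]}}

```text
time_s: 22.2
tool_pos: [596.8, 42.1, 173.7]
eef_rot: [-0.002, 1.0, 0.007, -0.001]
force: [-3.6, 3.1, 7.8]
grip_width: 0.301
finger_force: 30.0
```

```bash
python3 - <<'E'
from h import *
s=sense();print(s["tool_pos"],s["force"],s["ft_torque"],.124-psi_now()[0])
E
```

```text
[596.76800937  42.07298493 173.6709847 ] [-3.55853362  3.06247152  7.77076321] [0.93153156 0.91046665 0.02426458] 1.6815262713130017
```

Emit:
{"name": "jog_arm", "arguments": {"series": [[-1,[0,0,0],0.05],[-1,[0,0,0],0.05],[-1,[0,0,0],0]]}}

```text
time_s: 22.5
tool_pos: [596.8, 42.2, 173.7]
eef_rot: [-0.002, 0.999, -0.043, -0.001]
force: [-0.8, 3.6, 6.9]
grip_width: 0.299
finger_force: 30.0
```

```bash
python3 - <<'E'
from h import *
s=sense();print(s["tool_pos"],s["force"],s["ft_torque"],.124-psi_now()[0])
E
```

```text
[596.77734861  42.24293949 173.68862632] [-0.76337515  3.61325062  6.88885925] [1.07108299 0.8828759  0.04743137] 1.7809492643045766
```

Emit:
{"name": "jog_arm", "arguments": {"series": [[-1,[0,0,0],0.05],[-1,[0,0,0],0.05],[-1,[0,0,0],0]]}}

```text
time_s: 22.8
tool_pos: [596.8, 42.4, 173.7]
eef_rot: [-0.002, 0.996, -0.093, -0.001]
force: [-1.3, 3.2, 8.0]
grip_width: 0.302
finger_force: 30.0
```

```bash
python3 - <<'E'
from h import *
s=sense();print(s["tool_pos"],s["force"],s["ft_torque"],.124-psi_now()[0])
E
```

```text
[596.79911715  42.39183599 173.68457607] [-1.26746435  3.1652101   8.02207048] [1.26514905 0.85081003 0.03191326] 1.8808184825216459
```

Emit:
{"name": "jog_arm", "arguments": {"series": [[-1,[0,0,0],0.05],[-1,[0,0,0],0.05],[-1,[0,0,0],0]]}}

```text
time_s: 23.1
tool_pos: [596.8, 42.4, 173.7]
eef_rot: [-0.002, 0.99, -0.143, -0.001]
force: [-2.6, 4.0, 8.1]
grip_width: 0.299
finger_force: 30.0
```

```bash
python3 - <<'E'
from h import *
s=sense();print(s["tool_pos"],s["force"],s["ft_torque"],.124-psi_now()[0])
E
```

```text
[596.81106459  42.41375193 173.69625051] [-2.5667776   4.02679962  8.06999536] [1.28521919 0.82853978 0.06045897] 1.980781177955547
```

Emit:
{"name": "jog_arm", "arguments": {"series": [[-1,[0,0,0],0.05],[-1,[0,0,0],0.05],[-1,[0,0,0],0]]}}

```text
time_s: 23.4
tool_pos: [596.9, 42.5, 173.7]
eef_rot: [-0.002, 0.981, -0.192, -0.001]
force: [-2.3, 4.9, 8.1]
grip_width: 0.299
finger_force: 30.0
```

```bash
python3 - <<'E'
from h import *
s=sense();print(s["tool_pos"],s["force"],s["ft_torque"],.124-psi_now()[0],s["joint_positions"][5])
camera("scene");print([(np.round(d["at"]),round(d["score"],2)) for d in tip_of("scene","handle_middle") if d["at"][2]>30 ])
E
```

```text
[596.85085715  42.52327458 173.70980597] [-2.33919559  4.8647719   8.10199384] [1.41505279 0.79344347 0.09117372] 2.0807202575353365 1.939404705282058
[(array([597.,  45., 183.]), 0.73)]
```

Emit:
{"name": "jog_arm", "arguments": {"series": [[-1,[0,0,0],-0.1],[-1,[0,0,-2],0],[-1,[0,0,0],0]]}}

```text
time_s: 23.8
tool_pos: [596.8, 42.2, 175.7]
eef_rot: [-0.001, 0.99, -0.142, -0.001]
force: [-1.0, 3.2, 6.8]
grip_width: 0.301
finger_force: 30.0
```

Emit:
{"name": "jog_arm", "arguments": {"series": [[-1,[0,0,-2],0],[-1,[0,0,0],0]]}}

```text
time_s: 24.0
tool_pos: [596.7, 42.2, 177.4]
eef_rot: [-0.001, 0.99, -0.142, -0.002]
force: [-0.4, 3.7, 5.0]
grip_width: 0.297
finger_force: 30.0
```

Emit:
{"name": "jog_arm", "arguments": {"series": [[-1,[0,0,-1],0],[-1,[0,0,0],0]]}}

```text
time_s: 24.2
tool_pos: [596.8, 42.1, 178.1]
eef_rot: [-0.001, 0.99, -0.142, -0.002]
force: [-1.6, 6.0, 3.9]
grip_width: 0.297
finger_force: 30.0
```

Emit:
{"name": "jog_arm", "arguments": {"series": [[-1,[0,0,-1],0],[-1,[0,0,0],0]]}}

```text
time_s: 24.4
tool_pos: [596.8, 42.1, 178.9]
eef_rot: [-0.001, 0.99, -0.142, -0.002]
force: [-0.9, 6.4, 2.4]
grip_width: 0.304
finger_force: 30.0
```

Emit:
{"name": "jog_arm", "arguments": {"series": [[-1,[0,0,-10],0],[-1,[0,0,-20],0],[-1,[0,0,-25],0],[-1,[0,0,-25],0],[-1,[0,0,-20],0]]}}

```text
time_s: 24.9
tool_pos: [597.3, 40.0, 280.3]
eef_rot: [0.0, 0.99, -0.142, -0.001]
force: [0.7, -0.1, -2.4]
grip_width: 0.299
finger_force: 30.0
```

Emit:
{"name": "jog_arm", "arguments": {"series": [[-1,[0,0,-10],0],[-1,[0,0,0],0],[-1,[0,0,0],0],[-1,[0,0,0],0]]}}

```text
time_s: 25.3
tool_pos: [597.1, 40.2, 287.6]
eef_rot: [0.0, 0.99, -0.142, -0.002]
force: [-0.8, -0.3, -2.5]
grip_width: 0.3
finger_force: 30.0
```

```bash
python3 - <<'E'
from h import *
s=sense();print(s["time_s"],s["tool_pos"],s["force"],s["ft_torque"],psi_now()[0],s["joint_positions"])
camera("scene");camera("top")
for c in("scene","top"):
 for q in("screwdriver","handle_middle","jar"):
   print(c,q,[(np.round(d["at"]),round(d["score"],2)) for d in tip_of(c,q) if (q=="jar" or d["at"][2]>30) and d["score"]>.2])
s=sense();print(s["tool_pos"]);p,a=plan([592.5,331.5,s["tool_pos"][2]],-1.76)
E
```

```text
25.3 [597.12117786  40.21372584 287.5991118 ] [-0.81729329 -0.30977545 -2.47791302] [-0.0093321   0.12407261 -0.01127406] -1.8560423068902856 [-1.83704953e-02  1.11302524e-01  1.38431608e+00 -6.44822751e-05
  1.64909699e+00  1.83766819e+00]
scene screwdriver [(array([599.,  41., 161.]), 0.69)]
scene handle_middle [(array([598.,  44., 298.]), 0.85)]
scene jar [(array([594., 331.,  -2.]), 0.67)]
top screwdriver [(array([606.,  38., 162.]), 0.73)]
top handle_middle [(array([594.,  38., 298.]), 0.58)]
top jar []
[597.86044896  40.2601333  289.4811784 ]
[[[-12.4, -39.7, -0.0], np.float64(-0.014)], [[-11.9, -39.9, -0.0], np.float64(-0.014)], [[-11.3, -40.0, -0.0], np.float64(-0.014)], [[-10.8, -40.2, -0.0], np.float64(-0.014)], [[-10.2, -40.4, -0.0], np.float64(-0.013)]]
[[[-9.7, -40.5, -0.0], np.float64(-0.014)], [[-9.1, -40.5, -0.0], np.float64(-0.013)]]
end [592.5 331.5 289.5] -1.76
```

Emit:
{"name": "jog_arm", "arguments": {"series": [[-1,[-8,-24,0],0],[-1,[-13,-41,0],0],[-1,[-13,-41,0],0],[-1,[-13,-41,0],0],[-1,[-13,-41,0],0]]}}

```text
time_s: 26.2
tool_pos: [593.1, 239.1, 289.8]
eef_rot: [-0.0, 0.99, -0.142, 0.0]
force: [0.9, -0.1, -2.2]
grip_width: 0.299
finger_force: 30.0
```

Emit:
{"name": "jog_arm", "arguments": {"series": [[-1,[-13,-41,0],0],[-1,[-10,-30,0],0],[-1,[-6,-18,0],0],[-1,[0,0,0],0],[-1,[0,0,0],0]]}}

```text
time_s: 26.7
tool_pos: [590.6, 330.5, 289.4]
eef_rot: [0.0, 0.99, -0.142, -0.0]
force: [-0.2, -0.8, -2.4]
grip_width: 0.299
finger_force: 30.0
```

```bash
python3 - <<'E'
from h import *
s=sense();print(s["time_s"],s["tool_pos"],s["force"],s["joint_positions"][5])
camera("scene");camera("top")
for c in("scene","top"):
 for q in("screwdriver","handle_middle","jar"):
   print(c,q,[(np.round(d["at"]),round(d["score"],2)) for d in tip_of(c,q) if (q=="jar" or d["at"][2]>30) and d["score"]>.2])
s=sense();print(s["tool_pos"])
E
```

```text
26.7 [590.59643325 330.50856867 289.43298279] [-0.18814491 -0.80714179 -2.40817015] 2.2906526627225077
scene screwdriver [(array([591., 333., 162.]), 0.73)]
scene handle_middle [(array([587., 330., 299.]), 0.7)]
scene jar [(array([592., 330.,   1.]), 0.66)]
top screwdriver [(array([596., 325., 165.]), 0.44)]
top handle_middle [(array([588., 329., 300.]), 0.52)]
top jar [(array([596., 331.,   5.]), 0.75)]
[590.69453794 330.38594334 289.82826741]
```

Emit:
{"name": "jog_arm", "arguments": {"series": [[-1,[0,0,20],0],[-1,[0,0,35],0],[-1,[0,0,35],0],[-1,[0,0,30],0],[-1,[0,0,15],0]]}}

```text
time_s: 27.6
tool_pos: [588.8, 330.0, 150.8]
eef_rot: [0.001, 0.99, -0.142, -0.002]
force: [-1.3, -0.3, -2.4]
grip_width: 0.299
finger_force: 30.0
```

Emit:
{"name": "jog_arm", "arguments": {"series": [[-1,[0,0,5],0],[-1,[0,0,5],0],[-1,[0,0,0],0],[-1,[0,0,0],0]]}}

```text
time_s: 28.0
tool_pos: [591.4, 331.5, 146.6]
eef_rot: [-0.001, 0.99, -0.142, 0.001]
force: [-1.0, -0.5, -2.5]
grip_width: 0.3
finger_force: 30.0
```

Emit:
{"name": "jog_arm", "arguments": {"series": [[-1,[0,0,3],0],[-1,[0,0,2],0],[-1,[0,0,0],0]]}}

```text
time_s: 28.3
tool_pos: [590.3, 331.0, 139.4]
eef_rot: [0.0, 0.99, -0.142, -0.0]
force: [-0.3, -0.7, -1.9]
grip_width: 0.301
finger_force: 30.0
```

Emit:
{"name": "jog_arm", "arguments": {"series": [[-1,[0,0,2],0],[-1,[0,0,1],0],[-1,[0,0,0],0]]}}

```text
time_s: 28.6
tool_pos: [590.3, 331.0, 136.3]
eef_rot: [0.0, 0.99, -0.142, -0.0]
force: [-0.5, -0.1, -1.6]
grip_width: 0.299
finger_force: 30.0
```

Emit:
{"name": "jog_arm", "arguments": {"series": [[-1,[0,0,2],0],[-1,[0,0,0],0]]}}

```text
time_s: 28.8
tool_pos: [590.3, 331.0, 134.3]
eef_rot: [0.0, 0.99, -0.142, -0.0]
force: [0.3, -0.0, -2.9]
grip_width: 0.3
finger_force: 30.0
```

Emit:
{"name": "jog_arm", "arguments": {"series": [[-1,[0,0,1.5],0],[-1,[0,0,0],0]]}}

```text
time_s: 29.0
tool_pos: [590.4, 331.0, 132.9]
eef_rot: [0.0, 0.99, -0.142, -0.0]
force: [0.5, 0.9, -1.8]
grip_width: 0.3
finger_force: 30.0
```

```bash
python3 - <<'E'
from h import *
camera("scene");camera("top")
for c in("scene","top"):
 for q in("screwdriver","handle_middle","jar"):
   print(c,q,[(np.round(d["at"]),round(d["score"],2)) for d in tip_of(c,q) if d["score"]>.2 and d["at"][1]>280])
E
```

```text
scene screwdriver []
scene handle_middle [(array([590., 332., 142.]), 0.97)]
scene jar [(array([592., 329.,  -2.]), 0.84)]
top screwdriver []
top handle_middle []
top jar [(array([592., 332.,   2.]), 0.59)]
```

Emit:
{"name": "jog_arm", "arguments": {"series": [[-1,[0,0,1.5],0],[-1,[0,0,0],0]]}}

```text
time_s: 29.6
tool_pos: [590.3, 331.0, 131.3]
eef_rot: [0.0, 0.99, -0.142, -0.0]
force: [0.2, -0.5, -1.5]
grip_width: 0.299
finger_force: 30.0
```

Emit:
{"name": "jog_arm", "arguments": {"series": [[-1,[0,0,1.5],0],[-1,[0,0,0],0]]}}

```text
time_s: 29.8
tool_pos: [590.5, 331.1, 130.6]
eef_rot: [-0.0, 0.99, -0.142, 0.0]
force: [-1.0, 0.2, 2.7]
grip_width: 0.301
finger_force: 30.0
```

Emit:
{"name": "jog_arm", "arguments": {"series": [[1,[0,0,0],0],[1,[0,0,0],0],[1,[0,0,0],0],[1,[0,0,0],0],[1,[0,0,0],0]]}}

```text
time_s: 30.3
tool_pos: [590.4, 331.1, 130.0]
eef_rot: [0.0, 0.99, -0.142, -0.0]
force: [-0.3, 0.3, 0.3]
grip_width: 0.685
finger_force: 0.0
```

Emit:
{"name": "jog_arm", "arguments": {"series": [[1,[0,0,0],0],[1,[0,0,0],0],[1,[0,0,0],0],[1,[0,0,0],0],[1,[0,0,0],0]]}}

```text
time_s: 30.8
tool_pos: [590.4, 331.1, 130.2]
eef_rot: [0.0, 0.99, -0.142, 0.0]
force: [-0.9, 0.6, -0.3]
grip_width: 0.997
finger_force: 0.0
```

```bash
python3 - <<'E'
from h import *
s=sense();print(s["tool_pos"],s["force"],s["grip_width"])
camera("scene");camera("top")
for c in("scene","top"):
 for q in("screwdriver","handle_middle","jar"):
   print(c,q,[(np.round(d["at"]),round(d["score"],2)) for d in tip_of(c,q) if d["score"]>.2 and d["at"][1]>280])
E
```

```text
[590.44785725 331.10948672 130.15992325] [-0.93150779  0.63189168 -0.32697167] 0.9970543798837976
scene screwdriver []
scene handle_middle [(array([569., 340., 136.]), 0.56)]
scene jar [(array([593., 331.,  -2.]), 0.97)]
top screwdriver []
top handle_middle [(array([566., 338., 136.]), 0.51)]
top jar [(array([594., 330.,  -2.]), 0.63)]
```

Emit:
{"name": "jog_arm", "arguments": {"series": [[1,[0,0,-8],0],[1,[0,0,-20],0],[1,[0,0,-40],0],[1,[0,0,-45],0],[1,[0,0,-45],0]]}}

```text
time_s: 31.7
tool_pos: [590.1, 330.9, 290.2]
eef_rot: [0.0, 0.99, -0.142, -0.0]
force: [0.0, 0.0, -0.3]
grip_width: 1.005
finger_force: 0.0
```

Emit:
{"name": "jog_arm", "arguments": {"series": [[1,[20,30,-40],0],[1,[20,40,0],0],[1,[-20,40,0],0],[1,[-30,40,0],0],[1,[0,0,0],0]]}}

```text
time_s: 32.2
tool_pos: [533.0, 189.0, 324.2]
eef_rot: [0.001, 0.99, -0.143, -0.002]
force: [0.7, 0.1, -0.0]
grip_width: 1.001
finger_force: 0.0
```

```bash
python3 - <<'E'
from h import *
s=sense();print(s["time_s"],s["tool_pos"],s["force"])
b=camera("scene");a=camera("top")
for c in("scene","top"):
 for q in("screwdriver","handle_middle","jar","feed_tin","cell0","tick_remover"):
   print(c,q,[(np.round(d["at"]),round(d["score"],2)) for d in tip_of(c,q) if d["score"]>.3])
o=np.zeros((600,800,3),np.uint8)
o[:400,:400]=cv2.resize(b[180:280,400:500],(400,400));o[:400,400:]=cv2.resize(b[248:281,360:393],(400,400),interpolation=cv2.INTER_CUBIC)
o[400:,:200]=cv2.resize(a[130:210,120:200],(200,200));o[400:,400:600]=cv2.resize(a[150:182,275:307],(200,200),interpolation=cv2.INTER_CUBIC)
o=np.clip(o.astype(float)*1.6,0,255).astype(np.uint8)
cv2.imwrite("pics/end.png",o[:,:,::-1])
E
```

```text
32.2 [533.02986451 189.04040509 324.20324148] [ 0.74422656  0.14146606 -0.03837552]
scene screwdriver [(array([213., 252.,  13.]), 0.68), (array([ 430., -335.,   15.]), 0.66)]
scene handle_middle [(array([ 302., -338.,   13.]), 0.96), (array([335., 204.,  12.]), 0.95), (array([571., 336., 137.]), 0.65)]
scene jar [(array([592., 329.,  -2.]), 0.86)]
scene feed_tin [(array([458., 341.,  -2.]), 0.6)]
scene cell0 [(array([ 419., -112.,   -0.]), 0.96), (array([ 380., -187.,    3.]), 0.61)]
scene tick_remover [(array([427.,  46.,  -1.]), 0.68)]
top screwdriver [(array([ 429., -334.,   10.]), 0.74)]
top handle_middle [(array([337., 202.,  11.]), 0.84), (array([ 303., -336.,    7.]), 0.67)]
top jar []
top feed_tin []
top cell0 [(array([ 380., -186.,   -0.]), 0.68), (array([ 420., -110.,    2.]), 0.45)]
top tick_remover [(array([426.,  41.,   2.]), 0.7)]
```

View pics/end.png

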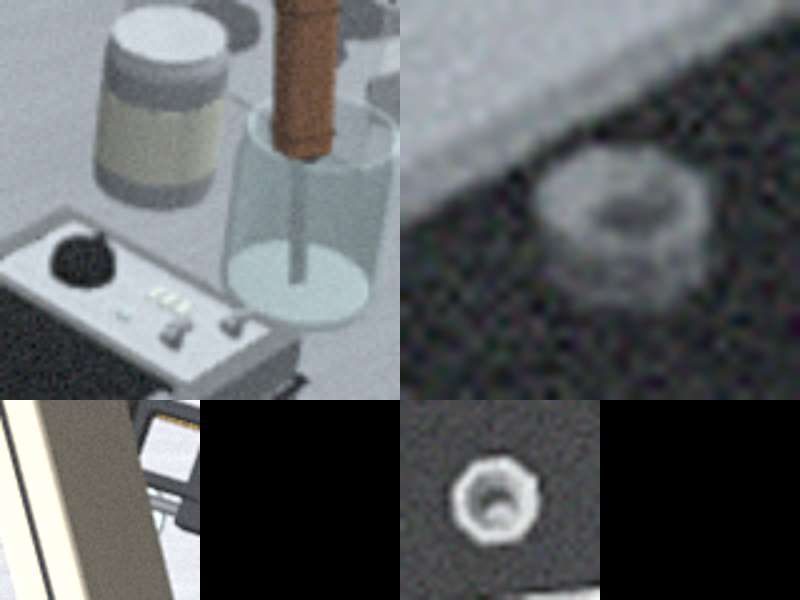

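The screwdriver stands bit-down in the upright jar, shank foot at about crop (298,280), and the bystanders are where they were. The slot can't be seen in the well, but the force record fits a completed turn: the screw was turned while pressed about 5.6 mm, torque rose at the stop, and it then sprang fully back up. I'm handing the job in.

```bash
python3 -c "
from rig import *
print(finish_job())"
```

```text
the job is handed in; nothing more can be done
None
```

I handed the job in at about 33 s of the 64 s allowed. The screwdriver is bit-down in the upright jar, and the other things looked to be where they were. The lock screw was pressed, turned clockwise and sprang back up. I judge it locked from the force and torque readings, because neither camera could see the slot itself.

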